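Slide the soup-spoon tin under the condiment rack

ROBOT

A 6-joint arm with a two-finger parallel gripper is mounted at the origin on the work surface. World frame = base frame: x ahead of the robot, y to its left, z up, the work surface at z = 0. Lengths are in m, angles in rad, forces in N, time in s.
With the tool pointing down it reaches from about 0.35 to 0.8 m from the base axis. Payload 7.3 kg.
Tool frame: the origin (TCP) lies midway between the tips of the shut fingers; the grasp point (between the pads) lies 19 mm behind it; z points along the fingers, y is the direction in which the jaws open and shut (so a half turn about z gives the same grasp; the last joint's range is limited). The gripper opens to 85 mm and grips with 20 to 120 N. Pads are 22 mm wide; open, the fingers measure 114 mm over their backs; the gripper's body (76 mm by 85 mm) begins 54 mm behind the grasp point. The pads swing forward as they close: fully open they stand 13 mm farther back than shut.
Start: joints at [1.152, 0.342, 1.524, -0, 1.275, -0.146], TCP at [0.141, 0.506, 0.231] pointing down, gripper open.
Joint ranges: [-2.53, 2.53], [-0.77, 2.02], [0.04, 2.7], [-1, 4.14], [0.28, 2.66], [-3.11, 3.11]. Speed limits (rad/s): [2.57, 2.57, 3.14, 3.14, 3.14, 3.14].

INTERFACE

Orientations are given as a unit quaternion [x, y, z, w].
In Python, from rig import arm gives the robot as it stands.
- The arm moves only by the tool move_arm, never from a script. Its argument "rows" is a list that holds one entry, the list of rows, each a list of 7 numbers: the shift along the tool's x, y, z in units of 25 mm (1.0 is 25 mm), then the turn, a rotation vector about the tool's x, y, z in units of 8 degrees (1.0 is 8 degrees), then the finger opening in mm, from 0 to 85.4. In form: [[[dx, dy, dz, ax, ay, az, grip], ...]]. A call has exactly 5 rows; each row is the pose to reach, as a shift and turn from the pose commanded when the call began, along the tool's axes at that moment; what a row does not reach only later rows make up. A row lasts 1/10 s, in which the tool goes at most 50 mm and 8.59 degrees, less where a joint would pass 70% of its speed; a pose out of reach is approached as far as the arm can. A call with a gripper value outside its range is refused whole. The fingers move at their own pace and stop on an object; "grip_force" is the grip in N (left out, the last holds). Time passes only in rows, so rows that repeat a pose let the fingers close, or fill a call up. It gives the time, the measured TCP pose, the force and the opening at its end, in the units of the state.
- arm.get_state(): the state, without advancing time (a new reading comes with each control period).
- arm.grab_frame(name): name is "scene" or "top"; returns a dict with "pixels" (400x640x3 uint8, red, green, blue), "K" (3x3 intrinsics, pixels), "distortion" ([k1, k2, p1, p2, k3] as OpenCV has them; the pictures are not rectified), "rvec" (rotation vector, rad) and "tvec" (3), from world to camera coordinates, as OpenCV has them. Camera axes: x right, y down, z forward; pixel columns grow to the right and rows downward; lengths in m; the calibration is good to about 2 mm. A picture is of the moment at which its call begins. There is no depth.
- arm.sign_off(): hands the job in, once; it reports no verdict.
The state is a dict: "t": time; "q": joint angles; "joint_vel": joint speeds; "tau": joint torques, N m; "position": TCP position; "ee_rot": TCP orientation; "contact_force": force on the tool from outside, world axes, zero at the start; "torque": the same for the moment, N m; "gripper_width": finger opening in m.
Only numpy, scipy, OpenCV 4.12 (cv2) and the standard library are available. Lean on these libraries where they do the work, as an engineer would, in place of code of your own. Each camera call takes 0.05 s, during which the arm holds its last target.

TASK

Put the blue-lidded soup-spoon tin away: slide it lengthwise, flat on the table, into the lane under the low condiment rack so that the weighted hold-down arm rides up and rests on its lid, and on until its end just meets the red end stop, without shoving the stop back. Let go of it there, and leave the red-lidded tin, the condiments on the rack and the other things where they stand.

Things in the scene. Friction and masses are not known exactly. Their poses are not given: they have to be found in the camera images.
- blue_tin_center (a point): centre (half-way up) of the closed steel soup-spoon tin with the BLUE lid, the one to put away: a box 150 mm long (its x), 60 mm wide (its y), 32 mm high, 0.15 to 0.31 kg, both ends alike. It starts flat on the table, to the left or the right of the rack's front
- red_tin_center (a point): centre of the like tin with the RED lid (150 x 60 x 32 mm, x along its length); it starts on the opposite side and must stay there
- rack: low condiment rack, fixed: 0.31 m wide, running 0.24 m back. Origin on the table in the middle of the lane's mouth, at its front edge; x into the lane (away from the robot), y across, z up. Underside over the lane 39 mm above the table, top of bars and decks 46 mm (outer rims 56 mm). Two jars stand on its decks more than 0.085 m behind the mouth
- lane_mouth (a point): middle of the lane's mouth, 16 mm up; axes as the rack's. The lane, 68 mm wide, lies between two round-bar guides 18 mm high that flare to 84 mm over the last 20 to 25 mm in front of the mouth; its floor is the table. A tin that is home stands 10 to 35 mm out of the mouth, so its nose is best set in the mouth, and the tin then let go and pushed from behind
- yellow_weight (a point): top of the yellow weight on the hold-down arm, about 84 mm behind the mouth and 84 mm up; the arm is hinged 66 mm up on a bracket (77 mm high) on the rack, 40 mm behind the mouth
- hold_arm (a joint): hold-down arm's angle. 0 rad: hanging, the underside of its shoe about 20 mm above the table, 100 mm behind the mouth; grows as it is lifted; about 0.2 rad when resting on a tin's lid. It falls back by itself. A tin's nose pushes it up: arm and sliding friction together resist a push with less than about 9 N
- chilli_jar_center (a point): centre of a jar, 54 mm across and 85 mm high, standing on the rack's left deck
- sugar_jar_center (a point): centre of a jar, 54 mm across and 85 mm high, on the right deck
- bowl_center (a point): centre of a white bowl, 130 mm across and 50 mm high, on the table to the right of the rack
- pepper_can_center (a point): centre of a can, 60 mm across and 90 mm high, on the table to the left of the rack
- end_stop (a joint): how far the red end stop in the lane has been shoved back: 0 as it stands at the start, 0.03 m at most. A plate 56 mm wide, from 4 to 28 mm above the table, its front face 115 to 140 mm behind the mouth: a different depth each time, which is not reported and has to be felt or seen. Friction holds it; more than about 18 N shoves it back, and it stays there
Not all that is in view belongs to the job. Leave any green look-alike of the part that bears blue_tin_center alone.

How it is judged:
At the end, for the whole second after the job is handed in: the blue tin lies flat (within 0.06 rad, its centre under 20 mm up) in the lane, along it (within 0.08 rad, 8 mm sideways), its end within 5 mm of the end stop, the hold-down arm resting on its lid (0.12 to 0.35 rad), at rest and released (x of blue_tin_center in the frame of end_stop between -0.08 and -0.071 m and y of blue_tin_center in the frame of end_stop between -0.008 and 0.008 m and angle between the x axis of blue_tin_center and the x axis of lane_mouth, either way round below 0.08 rad and angle between blue_tin_center's own z axis and vertical below 0.06 rad and height (world z) of blue_tin_center below 0.02 m and value of joint hold_arm between 0.12 and 0.35 rad and linear speed of blue_tin below 0.01 m/s); the robot touches nothing.
It fails at once if the end stop is shoved back more than 8 mm (value of joint end_stop above 0.008 m).
It fails at once if the red tin is moved more than 25 mm (distance of red_tin_center from where it was at the start of the episode above 0.025 m).
It fails at once if a condiment, the bowl or the can is moved more than 25 mm (distance of any of chilli_jar_center, sugar_jar_center, bowl_center, pepper_can_center from where it was at the start of the episode above 0.025 m).
It also fails if it takes over 56 s, if anything falls off the work surface, if the arm or the gripper's body presses on something with over 40 N, if the wrist force passes 120 N, or if a joint passes its speed limit or range.

## Working session

There is one attempt and no reset: what is moved stays moved. The work goes in short steps, Python scripts to look and compute and a tool call to move; the robot and the scene stay as the last step left them, time stands still between calls to the robot, and variables do not carry over. Pictures are saved under pics/ and viewed, and the job is handed in when it is done.

Besides the shell and the picture viewer there is one more tool, called after ">>>" in YAML: its name, and indented under it one key for each argument. move_arm: Moves the arm, as the interface text tells. Its arguments: {"type":"object","properties":{"rows":{"type":"array"},"grip_force":{"type":"number"}},"required":["rows"]}

```bash
mkdir -p pics; cat > h.py <<'E'
import numpy as np, cv2
from rig import arm
def grab(n,f):
    d=arm.grab_frame(n); cv2.imwrite('pics/'+f,cv2.cvtColor(d['pixels'],cv2.COLOR_RGB2BGR))
    np.savez('pics/'+f+'.npz',**{k:np.array(d[k]) for k in d}); return d
def ld(f): return dict(np.load('pics/'+f+'.npz'))
def px2w(d,uv,z):
    p=cv2.undistortPoints(np.array(uv,float).reshape(-1,1,2),d['K'],d['distortion']).reshape(-1,2)
    R=cv2.Rodrigues(d['rvec'])[0]; t=np.array(d['tvec']).reshape(3)
    c=-R.T@t; r=np.c_[p,np.ones(len(p))]@R
    s=(z-c[2])/r[:,2]; return c+s[:,None]*r
def w2px(d,P): return cv2.projectPoints(np.array(P,float).reshape(-1,1,3),d['rvec'],d['tvec'],d['K'],d['distortion'])[0].reshape(-1,2)
E
python3 - <<'E'
from h import *
for n in('scene','top'):
    d=grab(n,n+'0.png'); R=cv2.Rodrigues(d['rvec'])[0]; print(n,-R.T@np.array(d['tvec']).ravel())
print(arm.get_state())
E
```

```text
scene [ 1.12129761 -0.42681823  0.7200829 ]
top [ 0.39105021 -0.02839094  1.3714215 ]
{'t': 0.1, 'q': array([ 1.15201308e+00,  3.42647251e-01,  1.52489485e+00, -4.06068598e-05,
        1.27541041e+00, -1.46015208e-01]), 'joint_vel': array([ 0.00062164, -0.00100618, -0.00315799,  0.00160596, -0.00094728,
        0.00099856]), 'tau': array([ 7.57896923e-04, -4.34451306e+01, -2.46485335e+01, -1.77813345e-04,
        4.74375600e-03,  3.43883676e-05]), 'position': array([0.14128834, 0.50526762, 0.23070777]), 'ee_rot': array([ 1.35955706e-01,  9.90714683e-01, -6.58407715e-04, -1.70818433e-04]), 'contact_force': array([ 0.36815154, -0.7769121 ,  0.5269975 ]), 'torque': array([-0.02715629, -0.01517434,  0.00113312]), 'gripper_width': 0.08566852486487603}
```

View pics/scene0.png

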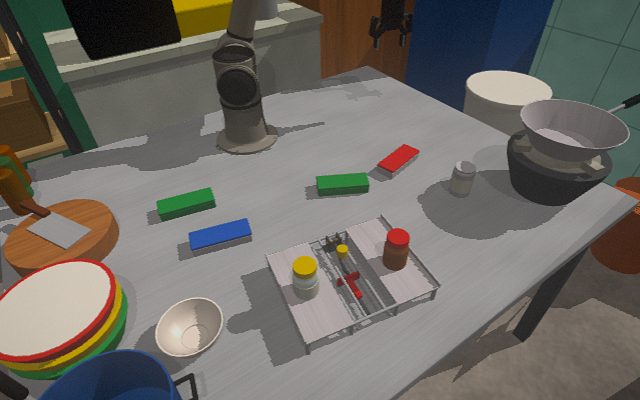

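View pics/top0.png

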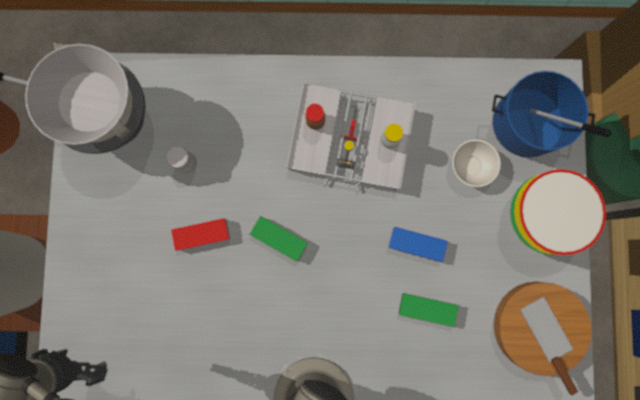

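The top view shows the blue-lidded tin at (418,245), the red-lidded tin at (200,235) and green look-alikes at (278,238) and (429,310). The other blue thing is a pot at (540,110). The rack's mouth is near (348,185), with the end stop a red spot near (352,130). I choose (418,245) and will check it in a close crop.

```bash
python3 - <<'E'
from h import *
t=cv2.imread('pics/top0.png'); s=cv2.imread('pics/scene0.png')
cv2.imwrite('pics/c1.png',cv2.resize(t[75:275,240:480],None,fx=3,fy=3,interpolation=cv2.INTER_CUBIC))
cv2.imwrite('pics/c2.png',cv2.resize(s[190:350,180:440],None,fx=3,fy=3,interpolation=cv2.INTER_CUBIC))
for f in('top0.png','scene0.png'):
    d=ld(f);hsv=cv2.cvtColor(d['pixels'],cv2.COLOR_RGB2HSV)
    m=cv2.inRange(hsv,(105,120,60),(125,255,255))
    n,l,st,c=cv2.connectedComponentsWithStats(m)
    for i in range(1,n):
        if st[i,4]>300:
            print(f,st[i],c[i])
            if st[i,2]<90 and st[i,3]<60:
                r=cv2.minAreaRect(np.argwhere(l==i)[:,::-1].astype(np.float32)); b=cv2.boxPoints(r); w=px2w(d,b,.032); print(b,w,w.mean(0)); print(px2w(d,[c[i]],.032), np.linalg.norm(w[1]-w[0]),np.linalg.norm(w[2]-w[1]))
E
```

```text
top0.png [ 494   72   95   83 5149] [540.12390755 113.72402408]
top0.png [ 390  228   57   33 1161] [417.98794143 244.05943152]
[[388.5436  247.21164]
 [394.00418 226.73447]
 [447.2822  240.94193]
 [441.82162 261.4191 ]] [[ 0.40448616 -0.19332809  0.032     ]
 [ 0.45967787 -0.20782794  0.032     ]
 [ 0.42391739 -0.35097622  0.032     ]
 [ 0.36905496 -0.33592342  0.032     ]] [ 0.41428409 -0.27201392  0.032     ]
[[ 0.4142521  -0.27230531  0.032     ]] 0.05706461283269625 0.14754742166029763
scene0.png [ 411    0  143   86 4584] [499.14681501  40.08464223]
scene0.png [ 189  218   62   32 1072] [218.9636194  233.54104478]
[[186.80054 232.84196]
 [246.60623 217.10362]
 [251.11401 234.23317]
 [191.30832 249.97151]] [[ 0.3718586  -0.33992739  0.032     ]
 [ 0.40718659 -0.19186165  0.032     ]
 [ 0.46984267 -0.21000587  0.032     ]
 [ 0.43373176 -0.35076358  0.032     ]] [ 0.4206549  -0.27313962  0.032     ]
[[ 0.42104982 -0.27472354  0.032     ]] 0.15222197742459823 0.06523033219039653
scene0.png [  38  349  144   51 3330] [108.50600601 383.32702703]
```

View pics/c1.png

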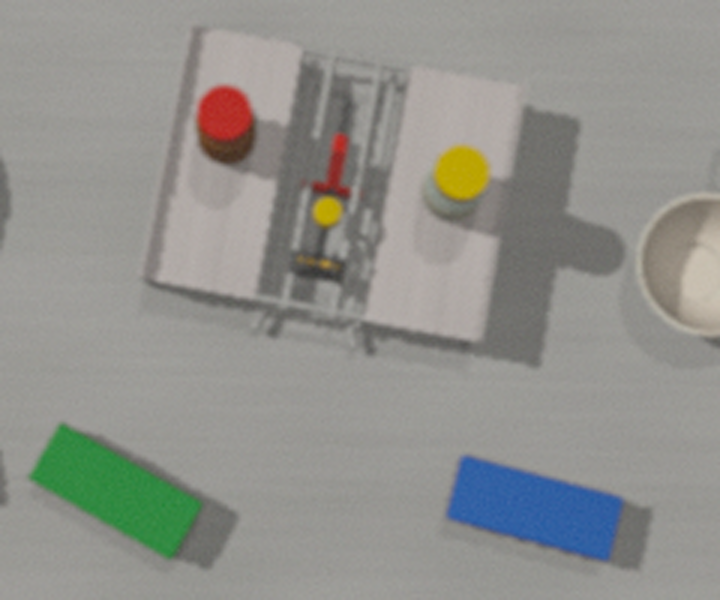

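View pics/c2.png

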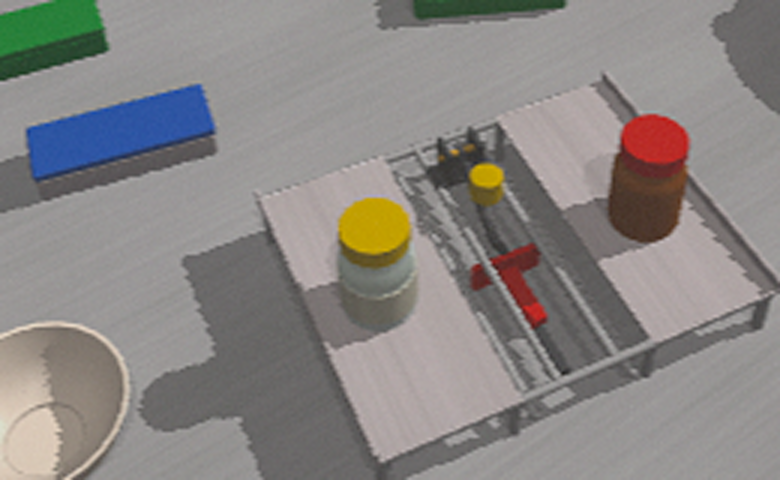

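```bash
cat > fit.py <<'E'
from h import *
from scipy.optimize import least_squares
T=ld('top0.png');S=ld('scene0.png')
t=lambda a,b:np.array([a/3+240,b/3+75]); s=lambda a,b:np.array([a/3+180,b/3+190])
# local x,y,z
obs=[(T,t(148,281),(0,.155,.05)),(T,t(484,341),(0,-.155,.05)),(T,t(522,86),(.24,-.155,.05)),(T,t(197,28),(.24,.155,.05)),(T,t(327,211),(.084,0,.084)),
(S,s(258,197),(0,-.155,.05)),(S,s(603,74),(0,.155,.05)),(S,s(380,462),(.24,-.155,.05)),(S,s(780,290),(.24,.155,.05)),(S,s(487,172),(.084,0,.084))]
def W(p,L):
    c,n=np.cos(p[2]),np.sin(p[2]); L=np.array(L); return np.array([p[0]+c*L[0]-n*L[1],p[1]+n*L[0]+c*L[1],L[2]])
def res(p): return np.concatenate([w2px(d,W(p,L))[0]-u for d,u,L in obs])
if __name__=='__main__':
    r=least_squares(res,[.55,-.1,0],loss='soft_l1'); print(r.x,np.degrees(r.x[2])); print(r.fun.reshape(-1,2).round(1))
    p=r.x
    a=px2w(T,[t(327,188)],.028)-np.r_[p[:2],0]; b=px2w(S,[s(507,258)],.028)-np.r_[p[:2],0]
    c,n=np.cos(p[2]),np.sin(p[2])
    for v in(a[0],b[0]): print(c*v[0]+n*v[1],-n*v[0]+c*v[1])
    for d,im,o,f in((T,'pics/c1.png',(240,75),'o1.png'),(S,'pics/c2.png',(180,190),'o2.png')):
        I=cv2.imread(im)
        def pl(pts,col):
            q=((np.array([w2px(d,W(p,L))[0] for L in pts])-o)*3).astype(np.int32); cv2.polylines(I,[q],True,col,1)
        pl([(0,.155,.046),(0,-.155,.046),(.24,-.155,.046),(.24,.155,.046)],(0,255,0))
        pl([(0,.034,0),(0,-.034,0),(.14,-.034,0),(.14,.034,0)],(255,0,255))
        pl([(.115,-.028,.028),(.115,.028,.028),(.14,.028,.028),(.14,-.028,.028)],(255,255,0))
        cv2.imwrite('pics/'+f,I)
E
python3 fit.py
```

```text
[ 0.5888255  -0.06826282 -0.1631475 ] -9.347663225927192
[[-2.9 -1.3]
 [-1.3 -1. ]
 [ 0.3 -1.7]
 [-2.8 -1.9]
 [ 0.1 -0.8]
 [-2.  -0.6]
 [-0.8 -0.4]
 [-1.6 -0.3]
 [-0.1 -2.4]
 [-1.2  0.4]]
0.11544928807669422 0.0032165297257510557
0.12268357484904488 0.000892776513262028
```

View pics/o1.png

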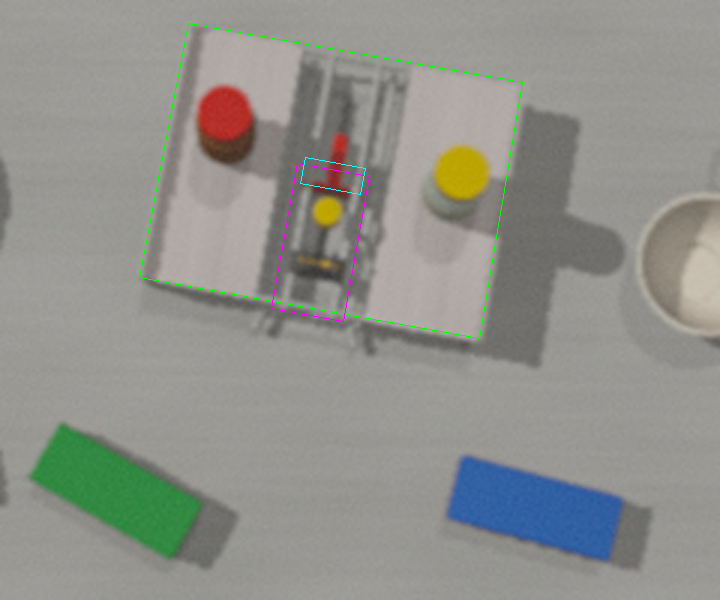

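View pics/o2.png

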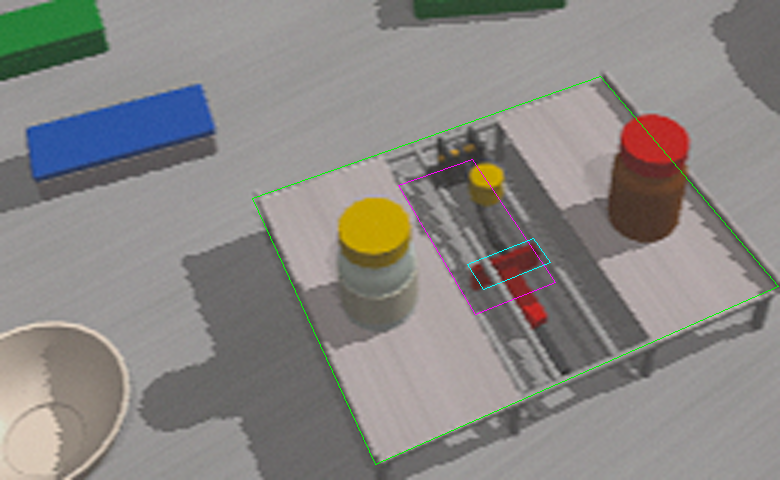

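```bash
python3 - <<'E'
from h import *
from fit import *
p=[.5888,-.0683,-.1631]
outs=[]
for d,o,wh,f in((T,(315,95),(75,105),8),(S,(285,225),(90,90),8)):
    I=cv2.cvtColor(d['pixels'],cv2.COLOR_RGB2BGR)[o[1]:o[1]+wh[1],o[0]:o[0]+wh[0]]
    I=cv2.resize(I,None,fx=f,fy=f,interpolation=cv2.INTER_CUBIC); J=I.copy()
    for sgn in(1,-1):
        for z,col in((.009,(255,0,255)),):
            q=((np.array([w2px(d,W(p,L))[0] for L in [(-.022,sgn*.042,z),(0,sgn*.034,z),(.14,sgn*.034,z)]])-o+.5)*f).astype(np.int32); cv2.polylines(J,[q],False,col,1)
    q=((np.array([w2px(d,W(p,L))[0] for L in [(0,-.155,.046),(0,.155,.046)]])-o+.5)*f).astype(np.int32); cv2.polylines(J,[q],False,(0,255,0),1)
    K=np.hstack([I,J]); K=cv2.resize(K,None,fx=min(1,800/K.shape[1],600/K.shape[0]),fy=min(1,800/K.shape[1],600/K.shape[0])); outs.append(K)
cv2.imwrite('pics/z1.png',outs[0]);cv2.imwrite('pics/z2.png',outs[1])
E
```

```text
(no output)
```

View pics/z1.png

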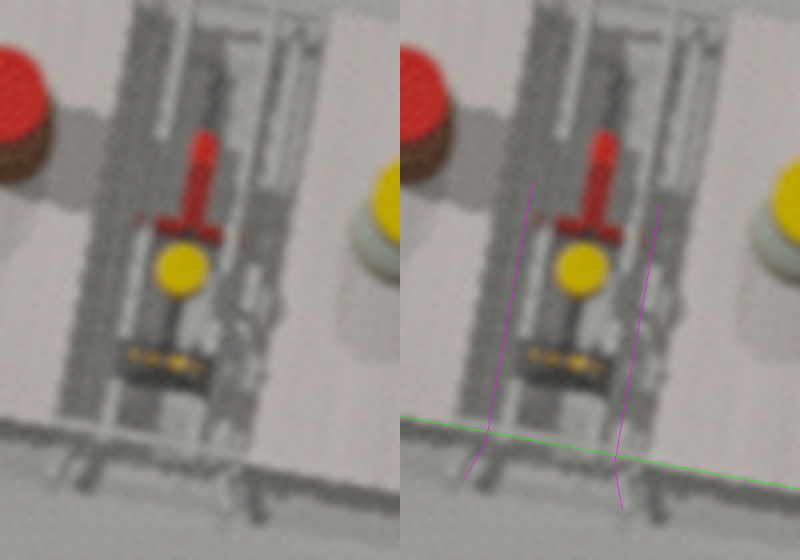

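View pics/z2.png

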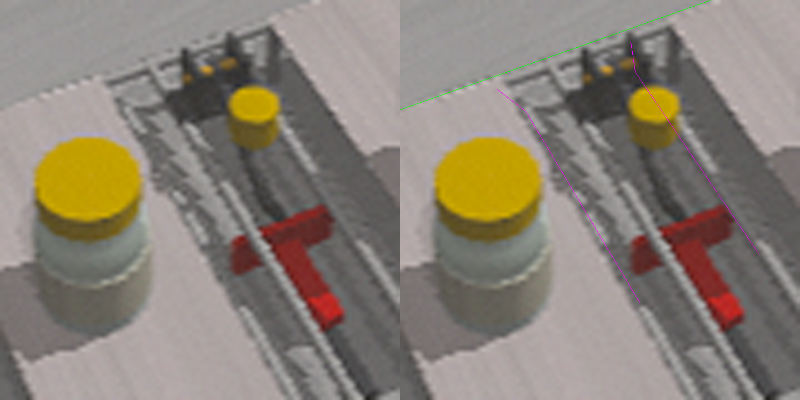

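```bash
cat > to.py <<'E'
import sys
from h import *
from scipy.spatial.transform import Rotation as Ro
# usage: to.py x y z yawY_deg
def main(x,y,z,yaw):
    s=arm.get_state(); R=Ro.from_quat(s['ee_rot'])
    b=np.radians(yaw); Y=np.array([np.cos(b),np.sin(b),0]); Z=np.array([0,0,-1.]); X=np.cross(Y,Z)
    G=Ro.from_matrix(np.c_[X,Y,Z])
    sh=R.inv().apply(np.array([x,y,z])-s['position'])/.025
    rv=np.degrees((R.inv()*G).as_rotvec())/8
    cy=R.as_matrix()[:,1]
    print('t',round(s['t'],2),'pos',s['position'].round(4),'yawY',np.degrees(np.arctan2(cy[1],cy[0])).round(2),'F',s['contact_force'].round(1),'w',round(s['gripper_width'],4))
    print('shift',sh.round(2),'turn',rv.round(2))
if len(sys.argv)>4: main(*map(float,sys.argv[1:5]))
E
python3 to.py .43 .2 .23 30
```

```text
t 0.1 pos [0.1413 0.5053 0.2307] yawY 74.37 F [ 0.4 -0.8  0.5] w 0.0857
shift [-14.41  -8.65   0.04] turn [-0.01  0.    5.55]
```

>>> move_arm:
  rows:
    - [[-1.4,-0.9,0,0,0,0.5,85],[-3.1,-1.9,0,0,0,1.1,85],[-4.8,-2.9,0,0,0,1.6,85],[-6.5,-3.9,0,0,0,2.2,85],[-8.2,-4.9,0,0,0,2.8,85]]

```text
t: 0.6
position: [0.3066, 0.3308, 0.2311]
ee_rot: [0.327, 0.945, -0.0, -0.0]
contact_force: [0.2, 0.4, 0.1]
gripper_width: 0.0853
```

```bash
python3 to.py .43 .15 .2 30;python3 to.py .44 0 .2 20
```

```text
t 0.6 pos [0.3066 0.3308 0.2311] yawY 51.8 F [0.2 0.4 0.1] w 0.0853
shift [-8.35 -2.63  1.25] turn [-0.   -0.    2.73]
t 0.6 pos [0.3066 0.3308 0.2311] yawY 51.8 F [0.2 0.4 0.1] w 0.0853
shift [-12.37  -7.1    1.25] turn [-0.   -0.    3.98]
```

>>> move_arm:
  rows:
    - [[-1.7,-0.7,0.2,0,0,0.6,85],[-3.4,-1.4,0.4,0,0,1.2,85],[-5.1,-2.2,0.7,0,0,1.8,85],[-6.8,-3.1,1.0,0,0,2.4,85],[-8.5,-4.0,1.2,0,0,3.0,85]]

```text
t: 1.1
position: [0.4117, 0.1209, 0.2007]
ee_rot: [0.517, 0.856, -0.0, -0.0]
contact_force: [1.1, 0.3, 0.6]
gripper_width: 0.085
```

```bash
python3 to.py .416 -.272 .12 -14
```

```text
t 1.1 pos [0.4117 0.1209 0.2007] yawY 27.78 F [1.1 0.3 0.6] w 0.085
shift [-13.98  -7.17   3.23] turn [-0.01 -0.    5.22]
```

>>> move_arm:
  rows:
    - [[-1.7,-0.9,0.2,0,0,0.9,85],[-3.4,-1.7,0.5,0,0,1.8,85],[-5.1,-2.6,0.8,0,0,2.7,85],[-6.8,-3.5,1.1,0,0,3.6,85],[-8.5,-4.4,1.4,0,0,4.5,85]]

```text
t: 1.6
position: [0.4136, -0.1184, 0.1659]
ee_rot: [0.757, 0.654, 0.0, -0.0]
contact_force: [1.2, 0.8, 0.2]
gripper_width: 0.0849
```

```bash
python3 to.py .416 -.272 .12 -14
```

```text
t 1.6 pos [ 0.4136 -0.1184  0.1659] yawY -8.33 F [1.2 0.8 0.2] w 0.0849
shift [-6.06  0.99  1.83] turn [-0.   -0.    0.71]
```

>>> move_arm:
  rows:
    - [[-1.6,0.3,0.5,0,0,0.2,85],[-3.2,0.6,1.0,0,0,0.4,85],[-4.8,0.8,1.4,0,0,0.6,85],[-6.1,1.0,1.8,0,0,0.7,85],[-6.1,1.0,1.8,0,0,0.7,85]]

```text
t: 2.1
position: [0.4169, -0.2743, 0.1197]
ee_rot: [0.787, 0.617, -0.0, -0.001]
contact_force: [0.5, -0.0, -0.2]
gripper_width: 0.0851
```

```bash
python3 to.py .416 -.272 .006 -14; python3 - <<'E'
from h import *
d=grab('scene','s1.png');d=grab('top','t1.png')
a=cv2.imread('pics/s1.png')[150:300,120:300];b=cv2.imread('pics/t1.png')[180:330,340:520]
cv2.imwrite('pics/v1.png',cv2.resize(np.hstack([a,b]),None,fx=2.2,fy=2.2))
E
```

```text
t 2.1 pos [ 0.4169 -0.2743  0.1197] yawY -13.87 F [ 0.5 -0.  -0.2] w 0.0851
shift [ 0.08 -0.05  4.55] turn [-0.01 -0.    0.02]
```

View pics/v1.png

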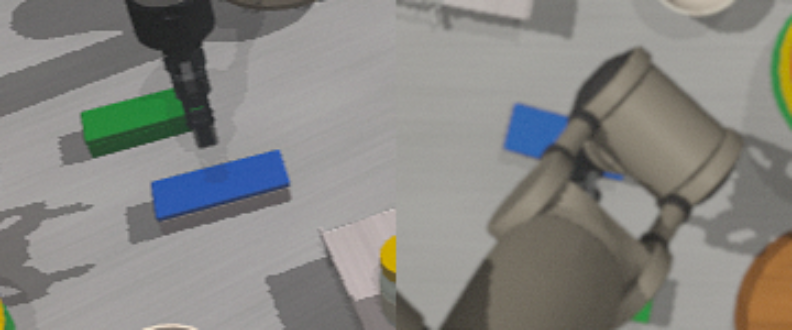

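The gripper hangs over the blue tin's middle (scene crop: tin at (220,185), fingers at (205,140) above it). Now I descend.

>>> move_arm:
  rows:
    - [[0.1,0,1,0,0,0,85],[0.1,0,2,0,0,0,85],[0.1,0,2.8,0,0,0,85],[0.1,0,3.2,0,0,0,85],[0.1,0,3.6,0,0,0,85]]

```text
t: 2.7
position: [0.4185, -0.2678, 0.0312]
ee_rot: [0.786, 0.619, 0.0, 0.0]
contact_force: [0.0, 0.1, -0.0]
gripper_width: 0.0851
```

>>> move_arm:
  rows:
    - [[0,0,0.3,0,0,0,85],[0,0,0.6,0,0,0,85],[0,0,0.9,0,0,0,85],[0,0,0.9,0,0,0,85],[0,0,0.9,0,0,0,85]]

```text
t: 3.2
position: [0.4182, -0.2687, 0.0088]
ee_rot: [0.786, 0.618, 0.0, -0.0]
contact_force: [-0.2, 0.1, 0.9]
gripper_width: 0.0849
```

>>> move_arm:
  rows:
    - [[0,0,0,0,0,0,55],[0,0,0,0,0,0,55],[0,0,0,0,0,0,55],[0,0,0,0,0,0,55],[0,0,0,0,0,0,55]]
  grip_force: 50

```text
t: 3.7
position: [0.4181, -0.2686, 0.0093]
ee_rot: [0.786, 0.618, -0.0, 0.0]
contact_force: [-2.1, 0.7, 6.2]
gripper_width: 0.0589
```

>>> move_arm:
  rows:
    - [[0,0,-0.2,0,0,0,55],[0,0,-0.5,0,0,0,55],[0,0,-0.9,0,0,0,55],[0,0,-1.2,0,0,0,55],[0,0,-1.2,0,0,0,55]]

```text
t: 4.2
position: [0.4189, -0.2692, 0.0402]
ee_rot: [0.786, 0.618, 0.0, 0.001]
contact_force: [-0.1, -0.1, -2.1]
gripper_width: 0.0587
```

```bash
python3 to.py .43 -.2 .06 -60; python3 - <<'E'
from h import *
grab('scene','s2.png')
cv2.imwrite('pics/v2.png',cv2.resize(cv2.imread('pics/s2.png')[150:300,120:300],None,fx=3,fy=3))
E
```

```text
t 4.2 pos [ 0.4189 -0.2692  0.0402] yawY -13.63 F [-0.1 -0.1 -2.1] w 0.0587
shift [ 2.79 -0.22 -0.8 ] turn [0.02 0.   5.8 ]
```

View pics/v2.png

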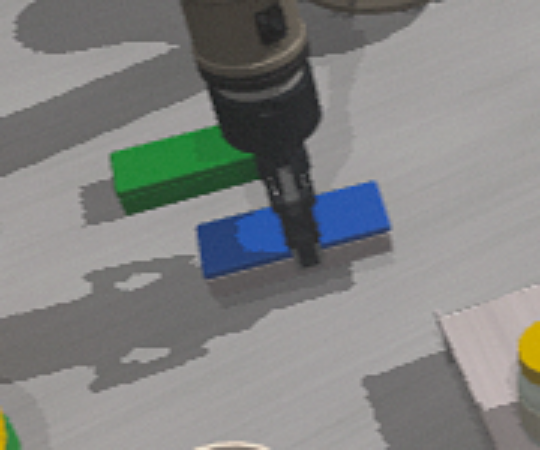

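```bash
cat > lane.py <<'E'
import sys
from fit import *
from to import main
p=[.5888,-.0683,-.1631]
lx,ly,z=map(float,sys.argv[1:4]); w=W(p,(lx,ly,z)); print('world',w.round(4)); 
s=arm.get_state()['position']-np.array([p[0],p[1],0]); c,n=np.cos(p[2]),np.sin(p[2]); print('local',(c*s[0]+n*s[1]).round(4),(-n*s[0]+c*s[1]).round(4),s[2].round(4))
main(*w,-99.35)
E
python3 lane.py -.11 0 .05
```

```text
world [ 0.4803 -0.0504  0.05  ]
local -0.1354 -0.2256 0.0395
t 4.25 pos [ 0.4186 -0.2689  0.0395] yawY -13.63 F [-0.  -0.  -2.9] w 0.0589
shift [ 9.07  0.34 -0.42] turn [ 1.000e-02 -0.000e+00  1.071e+01]
```

>>> move_arm:
  rows:
    - [[0.6,0,-0.2,0,0,0.8,55],[1.5,0,-0.4,0,0,1.8,55],[2.5,0.1,-0.4,0,0,2.8,55],[3.5,0.1,-0.4,0,0,3.8,55],[4.5,0.2,-0.4,0,0,4.8,55]]

```text
t: 4.75
position: [0.4493, -0.1594, 0.0485]
ee_rot: [0.947, 0.322, -0.0, -0.0]
contact_force: [0.3, -0.5, -2.2]
gripper_width: 0.059
```

```bash
python3 lane.py -.11 0 .05
```

```text
world [ 0.4803 -0.0504  0.05  ]
local -0.1228 -0.1125 0.0485
t 4.75 pos [ 0.4493 -0.1594  0.0485] yawY -52.38 F [ 0.3 -0.5 -2.2] w 0.059
shift [ 3.64 -2.7  -0.06] turn [-0.    0.    5.87]
```

>>> move_arm:
  rows:
    - [[0.8,-0.5,0,0,0,1.0,55],[1.6,-1.1,0,0,0,2.0,55],[2.4,-1.7,0,0,0,3.0,55],[3.1,-2.3,0,0,0,4.0,55],[3.6,-2.7,0,0,0,5.0,55]]

```text
t: 5.25
position: [0.4788, -0.0504, 0.0485]
ee_rot: [1.0, -0.02, -0.0, -0.0]
contact_force: [-0.4, 0.4, -2.7]
gripper_width: 0.059
```

```bash
python3 lane.py -.11 0 .03
```

```text
world [ 0.4803 -0.0504  0.03  ]
local -0.1114 -0.0002 0.0485
t 5.25 pos [ 0.4788 -0.0504  0.0485] yawY -92.31 F [-0.4  0.4 -2.7] w 0.059
shift [0.06 0.   0.74] turn [-0.    0.01  0.88]
```

>>> move_arm:
  rows:
    - [[0.1,0,0.2,0,0,0.5,55],[0.1,0,0.4,0,0,0.9,55],[0.1,0,0.6,0,0,0.9,55],[0.1,0,0.7,0,0,0.9,55],[0.1,0,0.7,0,0,0.9,55]]

```text
t: 5.75
position: [0.4811, -0.052, 0.0308]
ee_rot: [0.997, -0.08, -0.001, -0.0]
contact_force: [0.4, -0.6, -2.9]
gripper_width: 0.0588
```

```bash
python3 lane.py -.11 0 .011; python3 - <<'E'
from fit import *
p=[.5888,-.0683,-.1631]
ims=[]
for n,o in(('scene',(250,130)),('top',(290,110))):
    d=grab(n,n[0]+'3.png'); I=cv2.imread('pics/'+n[0]+'3.png')[o[1]:o[1]+150,o[0]:o[0]+130]; I=cv2.resize(I,None,fx=3,fy=3,interpolation=cv2.INTER_CUBIC)
    for sg in(1,-1):
        q=((np.array([w2px(d,W(p,L))[0] for L in [(-.19,sg*.03,.05),(-.035,sg*.03,.05)]])-o+.5)*3).astype(np.int32); cv2.polylines(I,[q],False,(0,255,0),1)
        q=((np.array([w2px(d,W(p,L))[0] for L in [(-.022,sg*.042,.009),(0,sg*.034,.009),(.1,sg*.034,.009)]])-o+.5)*3).astype(np.int32); cv2.polylines(I,[q],False,(255,0,255),1)
    ims.append(I)
cv2.imwrite('pics/v3.png',np.hstack(ims))
E
```

```text
world [ 0.4803 -0.0504  0.011 ]
local -0.1089 -0.0014 0.0308
t 5.75 pos [ 0.4811 -0.052   0.0308] yawY -99.18 F [ 0.4 -0.6 -2.9] w 0.0588
shift [-0.04 -0.06  0.79] turn [-0.    0.01  0.02]
```

View pics/v3.png

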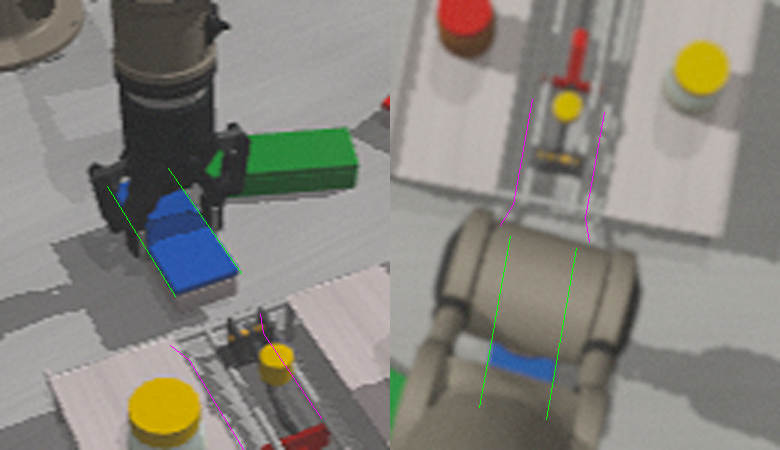

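>>> move_arm:
  rows:
    - [[0,0,0.3,0,0,0,55],[0,-0.05,0.6,0,0,0,55],[0,-0.05,0.75,0,0,0,55],[0,-0.05,0.84,0,0,0,55],[0,-0.05,0.84,0,0,0,55]]

```text
t: 6.35
position: [0.4814, -0.0507, 0.0098]
ee_rot: [0.997, -0.08, -0.0, -0.0]
contact_force: [0.1, -0.4, -3.2]
gripper_width: 0.0586
```

```bash
python3 lane.py -.065 0.001 .0095
```

```text
world [ 0.5248 -0.0568  0.0095]
local -0.1088 -0.0 0.0098
t 6.35 pos [ 0.4814 -0.0507  0.0098] yawY -99.23 F [ 0.1 -0.4 -3.2] w 0.0586
shift [ 1.75 -0.04  0.01] turn [-0.    0.01  0.02]
```

>>> move_arm:
  rows:
    - [[0.3,0,0.04,0,0,0,55],[0.7,0,0.04,0,0,0,55],[1.0,0,0.04,0,0,0,55],[1.3,0,0.04,0,0,0,55],[1.3,0,0.04,0,0,0,55]]

```text
t: 6.85
position: [0.5154, -0.0563, 0.0094]
ee_rot: [0.997, -0.08, 0.001, 0.0]
contact_force: [0.4, -0.3, -2.5]
gripper_width: 0.0588
```

>>> move_arm:
  rows:
    - [[0.1,0,0,0,0,0,55],[0.25,0,0,0,0,0,55],[0.4,0,0,0,0,0,55],[0.5,0,0,0,0,0,55],[0.5,0,0,0,0,0,55]]

```text
t: 7.35
position: [0.5266, -0.058, 0.0094]
ee_rot: [0.997, -0.08, 0.0, -0.0]
contact_force: [-0.5, 0.4, 1.2]
gripper_width: 0.0584
```

```bash
python3 lane.py -.065 0.001 .0095;  python3 - <<'E'
from h import *
grab('scene','s4.png')
cv2.imwrite('pics/v4.png',cv2.resize(cv2.imread('pics/s4.png')[150:310,250:430],None,fx=4,fy=3.7,interpolation=cv2.INTER_CUBIC))
E
```

```text
world [ 0.5248 -0.0568  0.0095]
local -0.0631 0.0 0.0094
t 7.35 pos [ 0.5266 -0.058   0.0094] yawY -99.23 F [-0.5  0.4  1.2] w 0.0584
shift [-0.08 -0.04 -0.01] turn [-0.   -0.    0.02]
```

View pics/v4.png

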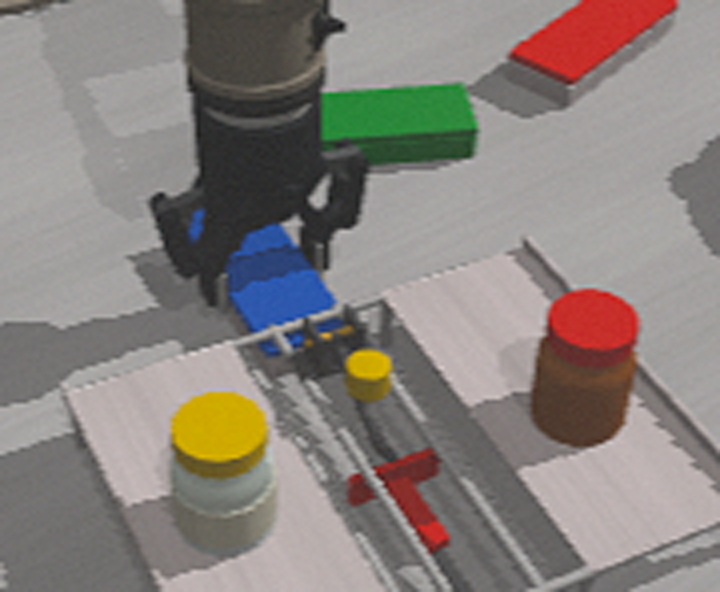

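The nose is under the front bar between the flares (crop pixel ~(290,340)), with no side force. I let go and move behind it.

>>> move_arm:
  rows:
    - [[0,0,0,0,0,0,75],[0,0,0,0,0,0,85],[0,0,0,0,0,0,85],[0,0,-0.3,0,0,0,85],[0,0,-1,0,0,0,85]]

```text
t: 7.9
position: [0.5252, -0.0577, 0.0338]
ee_rot: [0.997, -0.081, -0.001, -0.0]
contact_force: [0.4, -0.1, 0.5]
gripper_width: 0.0847
```

>>> move_arm:
  rows:
    - [[0,0,-1,0,0,0,85],[-0.5,0,-2,0,0,0,60],[-2,0,-2,0,0,0,20],[-3.5,0,-2,0,0,0,20],[-4.6,0,-2,0,0,0,20]]

```text
t: 8.4
position: [0.4105, -0.039, 0.0848]
ee_rot: [0.997, -0.08, -0.0, -0.0]
contact_force: [-0.7, -0.1, -0.6]
gripper_width: 0.0277
```

```bash
python3 lane.py -.172 0 .012;  python3 - <<'E'
from h import *
grab('scene','s5.png');grab('top','t5.png')
cv2.imwrite('pics/v5.png',np.hstack([cv2.resize(cv2.imread('pics/s5.png')[130:310,240:430],None,fx=2.1,fy=2.5),cv2.resize(cv2.imread('pics/t5.png')[75:255,260:450],None,fx=2.1,fy=2.5)]))
E
```

```text
world [ 0.4191 -0.0404  0.012 ]
local -0.1807 -0.0 0.0848
t 8.4 pos [ 0.4105 -0.039   0.0848] yawY -99.22 F [-0.7 -0.1 -0.6] w 0.0277
shift [ 0.35 -0.    2.91] turn [-0.    0.    0.02]
```

View pics/v5.png

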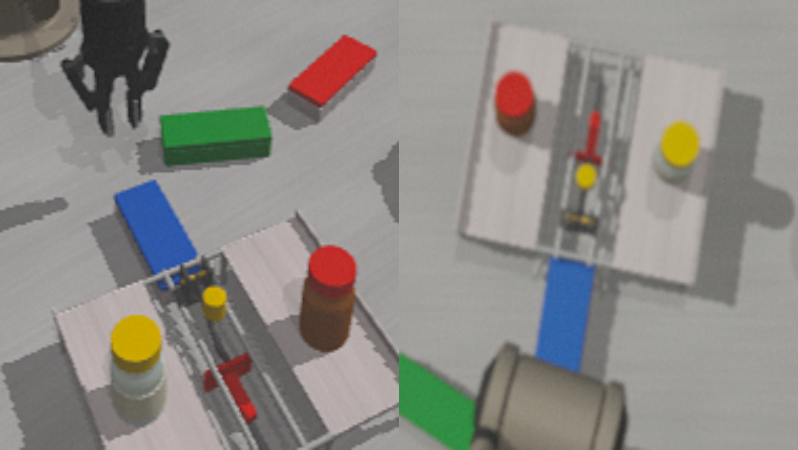

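```bash
python3 - <<'E'
from h import *
d=ld('top0.png');print(px2w(d,[(307,244),(299,261),(250,232)],.032))
d=ld('s5.png');hsv=cv2.cvtColor(d['pixels'],cv2.COLOR_RGB2HSV)
m=cv2.inRange(hsv,(105,120,60),(125,255,255))
n,l,st,c=cv2.connectedComponentsWithStats(m)
for i in range(1,n):
    if 200<st[i,4]<2500 and st[i,1]>150:
        r=cv2.minAreaRect(np.argwhere(l==i)[:,::-1].astype(np.float32)); b=cv2.boxPoints(r); w=px2w(d,b,.032)
        c_,n_=np.cos(-.1631),np.sin(-.1631); v=w-[.5888,-.0683,0]
        print(b.round(1).tolist()); print(np.c_[c_*v[:,0]+n_*v[:,1],-n_*v[:,0]+c_*v[:,1]].round(4))
E
```

```text
[[0.40930918 0.02571703 0.032     ]
 [0.36357098 0.04621344 0.032     ]
 [0.43886302 0.18021366 0.032     ]]
[[293.6000061035156, 208.5], [312.0, 197.0], [333.5, 231.39999389648438], [315.1000061035156, 242.89999389648438]]
[[-0.136  -0.0287]
 [-0.1573  0.0345]
 [-0.0132  0.0294]
 [ 0.002  -0.0279]]
```

>>> move_arm:
  rows:
    - [[0,0,0.8,0,0,0,15],[0,0,1.6,0,0,0,15],[0,0,2.3,0,0,0,15],[0,0,2.8,0,0,0,15],[0,0,2.95,0,0,0,15]]

```text
t: 9.0
position: [0.4131, -0.0396, 0.0098]
ee_rot: [0.997, -0.081, -0.0, -0.0]
contact_force: [-0.7, -0.7, -0.1]
gripper_width: 0.0151
```

>>> move_arm:
  rows:
    - [[0.3,0,0,0,0,0,15],[0.6,0,0,0,0,0,15],[0.9,0,0,0,0,0,15],[1.2,0,0,0,0,0,15],[1.5,0,0,0,0,0,15]]

```text
t: 9.5
position: [0.4497, -0.0454, 0.0108]
ee_rot: [0.997, -0.08, -0.0, -0.0]
contact_force: [-3.9, -0.3, 3.4]
gripper_width: 0.0149
```

```bash
python3 lane.py -.1 0 .011
```

```text
world [ 0.4901 -0.0521  0.011 ]
local -0.141 -0.0 0.0108
t 9.5 pos [ 0.4497 -0.0454  0.0108] yawY -99.22 F [-3.9 -0.3  3.4] w 0.0149
shift [ 1.64  0.   -0.01] turn [-0.    0.01  0.02]
```

>>> move_arm:
  rows:
    - [[0.3,0,0,0,0,0,15],[0.6,0,0,0,0,0,15],[0.9,0,0,0,0,0,15],[1.2,0,0,0,0,0,15],[1.5,0,0,0,0,0,15]]

```text
t: 10.0
position: [0.4871, -0.0516, 0.0105]
ee_rot: [0.997, -0.08, -0.0, -0.0]
contact_force: [-4.4, 0.9, 3.2]
gripper_width: 0.0154
```

```bash
python3 lane.py -.1 0 .011;  python3 - <<'E'
from h import *
grab('scene','s6.png')
cv2.imwrite('pics/v6.png',cv2.resize(cv2.imread('pics/s6.png')[150:310,250:430],None,fx=4,fy=3.7,interpolation=cv2.INTER_CUBIC))
E
```

```text
world [ 0.4901 -0.0521  0.011 ]
local -0.103 -0.0 0.0105
t 10.0 pos [ 0.4871 -0.0516  0.0105] yawY -99.23 F [-4.4  0.9  3.2] w 0.0154
shift [ 0.12 -0.   -0.02] turn [-0.    0.    0.01]
```

View pics/v6.png

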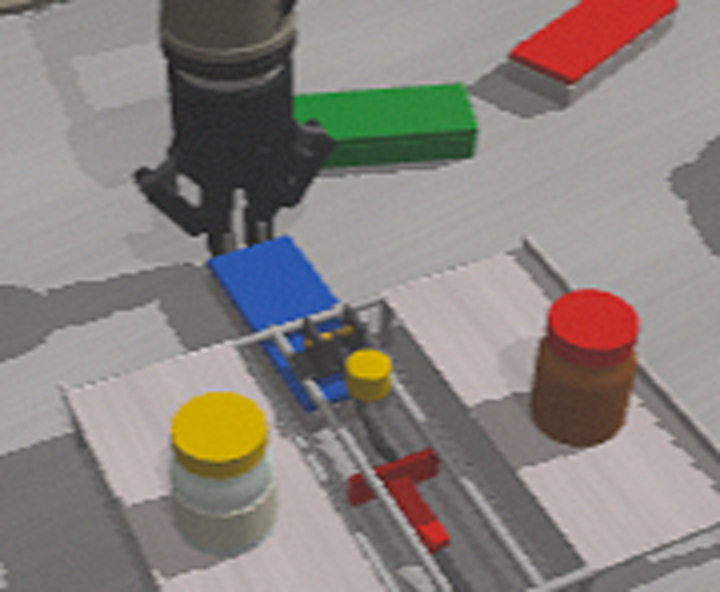

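```bash
cat > gap.py <<'E'
import sys
from h import *
def loc(d,u,z):
    v=px2w(d,[u],z)[0]-[.5888,-.0683,0]; c,n=np.cos(-.1631),np.sin(-.1631); return np.array([c*v[0]+n*v[1],-n*v[0]+c*v[1]]).round(4)
E
python3 - <<'E'
from gap import *
d=ld('s6.png'); f=lambda a,b:(250+a/4,150+b/3.7)
print('nose',loc(d,f(305,410),.032),'rear',loc(d,f(208,262),.032),loc(d,f(290,237),.032),'stop',loc(d,f(349,478),.028),loc(d,f(436,451),.028))
E
```

```text
nose [ 0.064  -0.0275] rear [-0.0828 -0.0267] [-0.0825  0.0315] stop [ 0.1191 -0.0267] [0.1224 0.0267]
```

>>> move_arm:
  rows:
    - [[0.2,0,0,0,0,0,15],[0.4,0,0,0,0,0,15],[0.6,0,0,0,0,0,15],[0.8,0,0,0,0,0,15],[1.0,0,0,0,0,0,15]]

```text
t: 10.55
position: [0.5113, -0.0555, 0.0104]
ee_rot: [0.997, -0.08, -0.001, -0.0]
contact_force: [-8.0, 0.6, 5.8]
gripper_width: 0.0154
```

>>> move_arm:
  rows:
    - [[0.1,0,0,0,0,0,15],[0.2,0,0,0,0,0,15],[0.3,0,0,0,0,0,15],[0.4,0,0,0,0,0,15],[0.5,0,0,0,0,0,15]]

```text
t: 11.05
position: [0.5228, -0.0573, 0.0105]
ee_rot: [0.997, -0.08, -0.001, -0.0]
contact_force: [-5.1, 0.8, 2.8]
gripper_width: 0.0152
```

```bash
python3 lane.py -.05 0 .011;  python3 - <<'E'
from h import *
grab('scene','s7.png')
cv2.imwrite('pics/v7.png',cv2.resize(cv2.imread('pics/s7.png')[190:300,270:400],None,fx=6,fy=5.4,interpolation=cv2.INTER_CUBIC))
E
```

```text
world [ 0.5395 -0.0602  0.011 ]
local -0.067 0.0002 0.0105
t 11.05 pos [ 0.5228 -0.0573  0.0105] yawY -99.22 F [-5.1  0.8  2.8] w 0.0152
shift [ 0.68  0.01 -0.02] turn [-0.    0.02  0.02]
```

View pics/v7.png

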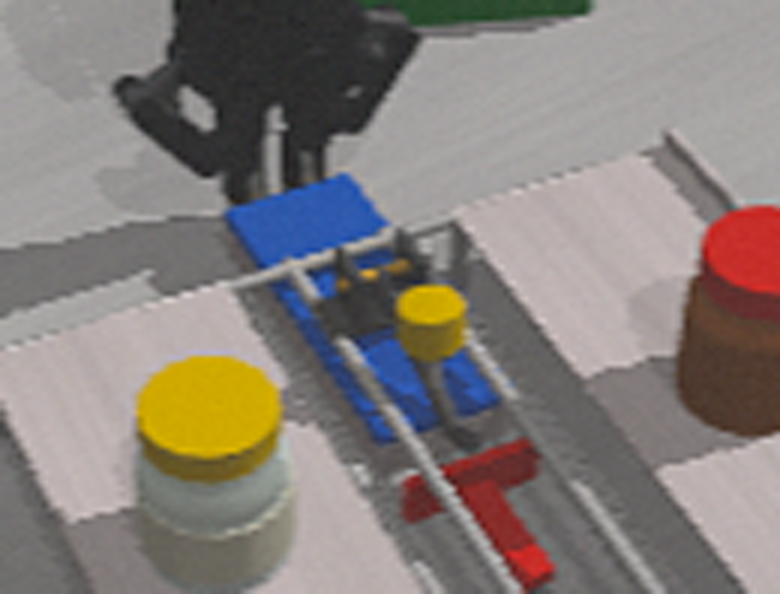

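The arm's shoe now rides on the lid. The nose corner is at crop (378,442) and the stop's front top corner at (404,485), so a gap of about 17 mm remains.

```bash
python3 - <<'E'
from gap import *
d=ld('s7.png'); f=lambda a,b:(270+a/6,190+b/5.4)
print('nose',loc(d,f(376,442),.032),loc(d,f(502,400),.032),'rear',loc(d,f(226,212),.032),loc(d,f(348,174),.032),'stop',loc(d,f(404,484),.028),loc(d,f(535,443),.028))
E
```

```text
nose [ 0.0992 -0.0282] [0.1001 0.0249] rear [-0.0485 -0.0256] [-0.0487  0.0312] stop [ 0.1203 -0.0271] [0.1229 0.0268]
```

>>> move_arm:
  rows:
    - [[0.06,0,0,0,0,0,15],[0.12,0,0,0,0,0,15],[0.18,0,0,0,0,0,15],[0.24,0,0,0,0,0,15],[0.3,0,0,0,0,0,15]]

```text
t: 11.6
position: [0.5311, -0.0588, 0.0104]
ee_rot: [0.997, -0.08, -0.0, -0.0]
contact_force: [-3.3, 0.3, -0.2]
gripper_width: 0.0149
```

>>> move_arm:
  rows:
    - [[0.04,0,0,0,0,0,15],[0.08,0,0,0,0,0,15],[0.12,0,0,0,0,0,15],[0.16,0,0,0,0,0,15],[0.16,0,0,0,0,0,15]]

```text
t: 12.1
position: [0.5355, -0.0595, 0.0106]
ee_rot: [0.997, -0.08, 0.0, 0.0]
contact_force: [-1.1, 0.2, -1.2]
gripper_width: 0.0156
```

>>> move_arm:
  rows:
    - [[0.02,0,0,0,0,0,15],[0.04,0,0,0,0,0,15],[0.06,0,0,0,0,0,15],[0.08,0,0,0,0,0,15],[0.1,0,0,0,0,0,15]]

```text
t: 12.6
position: [0.5374, -0.0597, 0.0105]
ee_rot: [0.997, -0.08, -0.0, -0.0]
contact_force: [-3.2, 0.3, 0.0]
gripper_width: 0.0149
```

```bash
python3 lane.py -.05 0 .011;  python3 - <<'E'
from h import *
grab('scene','s8.png')
cv2.imwrite('pics/v8.png',cv2.resize(cv2.imread('pics/s8.png')[190:300,270:400],None,fx=6,fy=5.4,interpolation=cv2.INTER_CUBIC))
E
```

```text
world [ 0.5395 -0.0602  0.011 ]
local -0.0521 0.0001 0.0105
t 12.6 pos [ 0.5374 -0.0597  0.0105] yawY -99.23 F [-3.2  0.3  0. ] w 0.0149
shift [ 0.08  0.   -0.02] turn [-0.    0.    0.02]
```

View pics/v8.png

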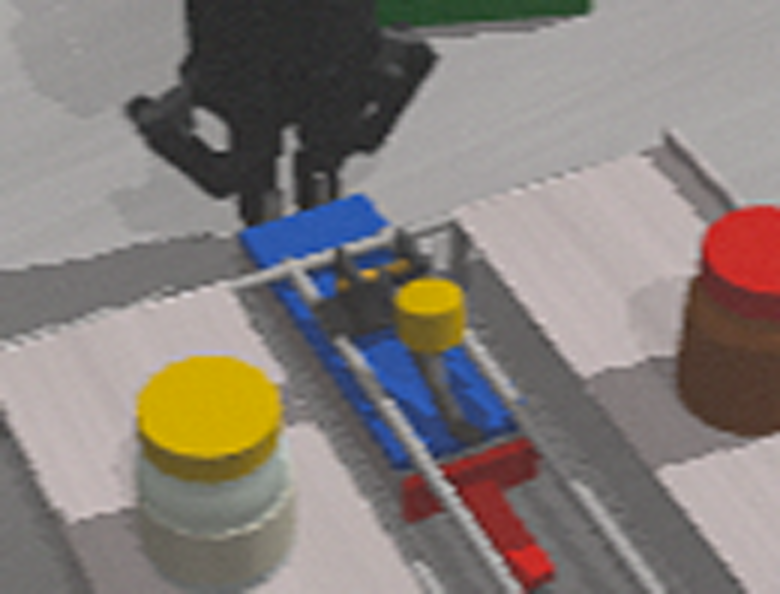

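>>> move_arm:
  rows:
    - [[0.02,0,0,0,0,0,15],[0.04,0,0,0,0,0,15],[0.06,0,0,0,0,0,15],[0.08,0,0,0,0,0,15],[0.08,0,0,0,0,0,15]]

```text
t: 13.15
position: [0.5397, -0.0602, 0.0106]
ee_rot: [0.997, -0.08, 0.0, -0.0]
contact_force: [-1.5, 0.4, -0.5]
gripper_width: 0.0151
```

>>> move_arm:
  rows:
    - [[0.02,0,0,0,0,0,15],[0.03,0,0,0,0,0,15],[0.04,0,0,0,0,0,15],[0.05,0,0,0,0,0,15],[0.06,0,0,0,0,0,15]]

```text
t: 13.65
position: [0.5409, -0.0603, 0.0106]
ee_rot: [0.997, -0.08, 0.0, -0.0]
contact_force: [-2.1, 0.3, 1.0]
gripper_width: 0.0154
```

```bash
python3 lane.py -.05 0 .011;  python3 - <<'E'
from gap import *
d=ld('s8.png'); f=lambda a,b:(270+a/6,190+b/5.4)
print('nose',loc(d,f(394,468),.032),loc(d,f(522,428),.032),'rear',loc(d,f(240,233),.032),loc(d,f(366,194),.032),'stop',loc(d,f(404,484),.028),loc(d,f(535,443),.028))
E
```

```text
world [ 0.5395 -0.0602  0.011 ]
local -0.0486 0.0001 0.0106
t 13.65 pos [ 0.5409 -0.0603  0.0106] yawY -99.23 F [-2.1  0.3  1. ] w 0.0154
shift [-0.06  0.   -0.02] turn [-0.   -0.    0.02]
nose [ 0.1141 -0.0281] [0.1165 0.0245] rear [-0.0335 -0.0258] [-0.0334  0.0323] stop [ 0.1203 -0.0271] [0.1229 0.0268]
```

>>> move_arm:
  rows:
    - [[0.02,0,0,0,0,0,15],[0.03,0,0,0,0,0,15],[0.04,0,0,0,0,0,15],[0.05,0,0,0,0,0,15],[0.05,0,0,0,0,0,15]]

```text
t: 14.15
position: [0.5422, -0.0606, 0.0105]
ee_rot: [0.997, -0.08, 0.0, -0.0]
contact_force: [-2.2, 0.6, -0.2]
gripper_width: 0.0155
```

>>> move_arm:
  rows:
    - [[0.02,0,0,0,0,0,15],[0.03,0,0,0,0,0,15],[0.04,0,0,0,0,0,15],[0.05,0,0,0,0,0,15],[0.05,0,0,0,0,0,15]]

```text
t: 14.65
position: [0.5424, -0.0605, 0.0105]
ee_rot: [0.997, -0.08, -0.001, -0.0]
contact_force: [-5.6, 1.2, 3.8]
gripper_width: 0.0151
```

```bash
python3 lane.py -.05 0 .011;  python3 - <<'E'
from h import *
grab('scene','s9.png')
cv2.imwrite('pics/v9.png',cv2.resize(cv2.imread('pics/s9.png')[190:300,270:400],None,fx=6,fy=5.4,interpolation=cv2.INTER_CUBIC))
E
```

```text
world [ 0.5395 -0.0602  0.011 ]
local -0.047 0.0001 0.0105
t 14.65 pos [ 0.5424 -0.0605  0.0105] yawY -99.23 F [-5.6  1.2  3.8] w 0.0151
shift [-0.12  0.   -0.02] turn [-0.    0.02  0.02]
```

View pics/v9.png

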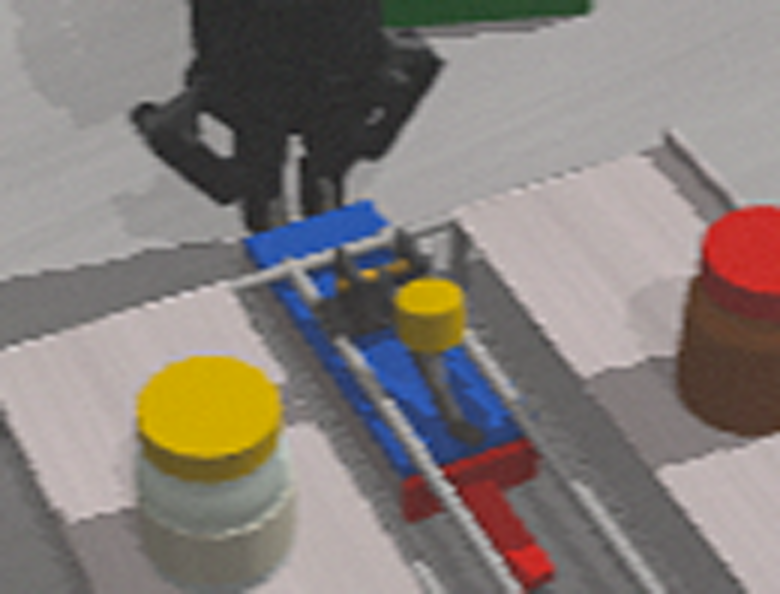

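The picture shows the lid's front edge meeting the stop (crop (400,480)–(530,440)). The last step stalled and the force rose, so one tiny step will confirm contact.

>>> move_arm:
  rows:
    - [[0.01,0,0,0,0,0,15],[0.02,0,0,0,0,0,15],[0.03,0,0,0,0,0,15],[0.03,0,0,0,0,0,15],[0.03,0,0,0,0,0,15]]

```text
t: 15.2
position: [0.5424, -0.0605, 0.0106]
ee_rot: [0.997, -0.08, -0.002, -0.0]
contact_force: [-9.6, 0.7, 5.2]
gripper_width: 0.015
```

The force rose to 9.6 N with no advance, so the tin is against the stop. I back away.

>>> move_arm:
  rows:
    - [[-0.2,0,0,0,0,0,15],[-0.6,0,0,0,0,0,15],[-1.2,0,0,0,0,0,15],[-2,0,0,0,0,0,15],[-2.6,0,-0.6,0,0,0,15]]

```text
t: 15.7
position: [0.4778, -0.05, 0.0245]
ee_rot: [0.997, -0.081, -0.001, -0.0]
contact_force: [0.6, -0.7, 0.4]
gripper_width: 0.015
```

>>> move_arm:
  rows:
    - [[-0.5,0,-1,0,0,0,15],[-1,0,-2,0,0,0,15],[-1,0,-3.5,0,0,0,15],[-1,0,-5,0,0,0,15],[-1,0,-5,0,0,0,15]]

```text
t: 16.2
position: [0.4582, -0.0472, 0.1553]
ee_rot: [0.997, -0.08, 0.006, 0.001]
contact_force: [-0.2, 0.6, -0.6]
gripper_width: 0.0154
```

```bash
python3 lane.py -.05 0 .011;  python3 - <<'E'
from gap import *
grab('scene','s10.png');grab('top','t10.png')
cv2.imwrite('pics/v10.png',cv2.resize(cv2.imread('pics/s10.png')[190:300,270:400],None,fx=6,fy=5.4,interpolation=cv2.INTER_CUBIC))
E
```

```text
world [ 0.5395 -0.0602  0.011 ]
local -0.1323 -0.0004 0.1553
t 16.2 pos [ 0.4582 -0.0472  0.1553] yawY -99.23 F [-0.2  0.6 -0.6] w 0.0154
shift [ 3.23 -0.01  5.81] turn [ 0.01 -0.08  0.02]
```

View pics/v10.png

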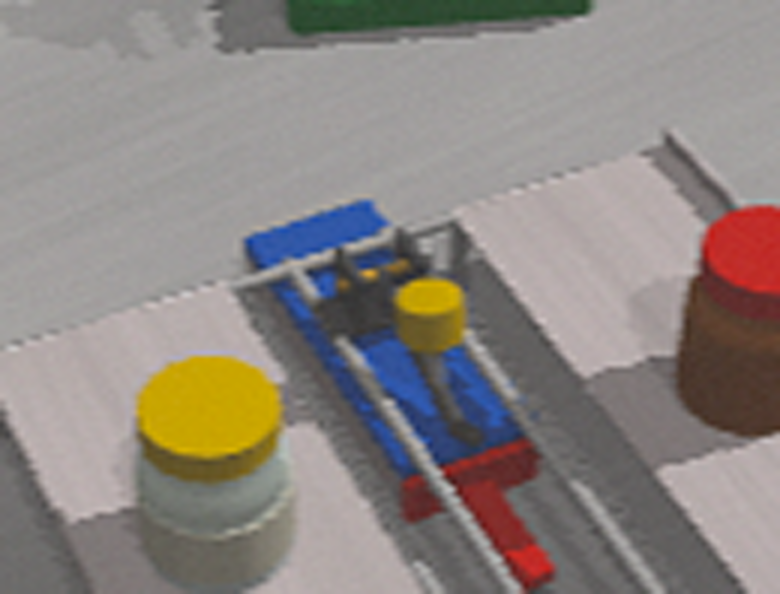

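View pics/t10.png

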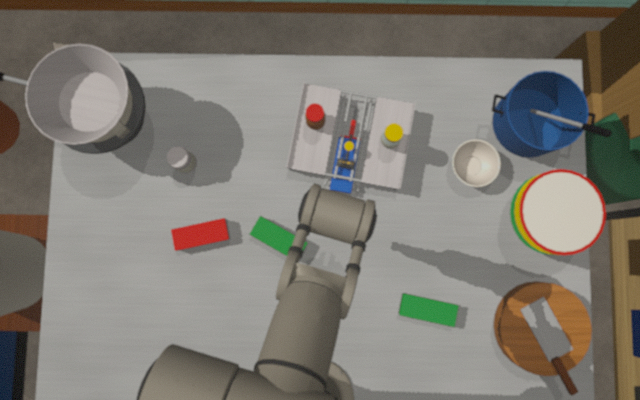

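The tin sits against the stop, the shoe rests on its lid, and the stop's corners are at the same pixels as before contact. In the top view the red tin (200,235), jars, bowl and can are where they started, so I hand in.

```bash
python3 -c "
from rig import arm
print(arm.get_state()['joint_vel'].round(4)); print(arm.sign_off())"
```

```text
[-0.0009  0.0389  0.0291 -0.0001 -0.0009  0.    ]
the job is handed in; nothing more can be done
None
```

The blue tin is in the lane against the red end stop with the hold-down arm resting on its lid. I handed the job in at about 16 s of the 56 s allowed; the hand-in reports no verdict.

**What I did:** I gripped the blue tin across its width, lifted and turned it to line up with the lane, and slid its nose into the mouth flat on the table. I then let go and pushed it from behind with nearly closed fingers. I stopped when the push force rose to 9.6 N along x with no further advance, below the roughly 18 N that would move the stop. Then I backed the gripper off and raised it well clear.

**Last checks:**
- **Tin and hold-down arm:** the last scene picture shows the tin's end touching the stop and the arm raised on the lid. I judged the arm by eye and did not measure its angle.
- **End stop:** its corners were at the same pixels before and after contact, so it was not visibly shoved.
- **Everything else:** by eye in the last top view, the red tin, jars, bowl, can and green look-alikes stand where they began.

**Disagreement:** before contact, the two cameras put the stop's depth at 115 mm (top) and 123 mm (scene). I relied on the felt contact instead.

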